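# Put the sound kit back in its places on the timber-yard table

### The job

Lay out the sound kit for the next take: put the receiver, the battery and the round tin each flat in the plywood tray whose pocket has its shape and size, put the large case squarely inside the white outline on the dark mat, and then the small case on top of it, centred, with its long sides parallel to the large one's, so that its whole base is supported. Set things down rather than dropping them, and leave the mug where it stands.

Things in the scene. Friction and masses are not known exactly. Their poses are not given: they have to be found in the camera images.
- large_case: large black hard case with rounded edges, grey ribs on its flat lid and two steel latches on one long side; 114 (x) x 64 (y) x 38 (z) mm, about 0.4 kg, lying flat. Origin: centre of the underside, z up
- small_case: small black hard case of the same make; 80 (x) x 40 (y) x 30 (z) mm, about 0.16 kg, lying flat. Origin: centre of the underside, z up
- receiver: wireless audio receiver: flat aluminium box 96 (x) x 54 (y) x 28 (z) mm with a dark display on top and two black antenna stubs (8 mm thick, 20 mm tall) standing up near its +x end, at x = +40, y = +-18 mm; about 0.25 kg. Origin: centre of the underside, z up
- battery: grey plastic battery block 54 (x) x 36 (y) x 28 (z) mm with three brass contacts and a black panel on top; about 0.15 kg. Origin: centre of the underside, z up
- tin: round steel tin, 56 mm in diameter, 28 mm high, standing upright; about 0.12 kg. Origin: centre of the underside, z up
- receiver_tray: fixed plywood block 130 (x) x 88 (y) x 11 (z) mm with a rectangular pocket 112 (x) x 70 (y) mm, 8 mm deep, at its centre (pocket floor 3 mm above the table, grey lining): the receiver's tray, which may be filled either way round. Origin: centre of the underside
- battery_tray: fixed plywood block 88 (x) x 70 (y) x 11 (z) mm with a rectangular pocket 70 (x) x 52 (y) mm, 8 mm deep, at its centre (floor 3 mm above the table, grey lining): the battery's tray, either way round. Origin: centre of the underside
- tin_tray: fixed plywood block 90 x 90 x 11 (z) mm with a round pocket 72 mm in diameter, 8 mm deep, at its centre (floor 3 mm above the table, grey lining): the tin's tray. Origin: centre of the underside
- case_mat: fixed dark rubber mat 140 (x) x 90 (y) x 3 (z) mm with a white outline of 122 (x) x 72 (y) mm (its outside) around its centre: the place of the large case, either way round. Origin: centre of the underside
- mug: white mug, 72 mm in diameter, 75 mm high, its handle on the far side, beyond the work as seen from the robot: a bystander. Origin: centre of the underside

How it is judged (in metres and radians):
On the way, in this order (a step that is already met when the one before it is completed fails the run):
1. the large case rests on the mat's outline, released (horizontal distance between large_case and case_mat below 0.012 m and angle between the x axis of large_case and the x axis of case_mat, either way round below 0.15 rad and z of large_case in the frame of case_mat between 0 and 0.007 m and angle between large_case's own z axis and vertical below 0.1 rad and linear speed of large_case below 0.02 m/s and contact force between large_case and the fingers below 0.1 N), for 0.2 s.
2. the small case rests centred on the large case, which is still in its outline, released (horizontal distance between large_case and case_mat below 0.012 m and angle between the x axis of large_case and the x axis of case_mat, either way round below 0.15 rad and z of large_case in the frame of case_mat between 0 and 0.007 m and angle between each of large_case, small_case's own z axis and vertical below 0.1 rad and linear speed of each of large_case, small_case below 0.02 m/s and x of small_case in the frame of large_case between -0.012 and 0.012 m and y of small_case in the frame of large_case between -0.008 and 0.008 m and z of small_case in the frame of large_case between 0.034 and 0.042 m and angle between the x axis of small_case and the x axis of large_case, either way round below 0.08 rad and contact force between small_case and the fingers below 0.1 N), for 0.2 s.
At the end, for the whole second after the job is handed in: Receiver, battery, tin flat on their trays' pocket floors, within 12 mm of centre (turned under 0.35, 0.45 rad); large case on the mat within 12 mm and 0.15 rad of the outline; small case on it within 12 mm lengthwise, 8 mm crosswise, 0.08 rad; all at rest (horizontal distance between receiver and receiver_tray below 0.012 m and z of receiver in the frame of receiver_tray between 0 and 0.007 m and angle between each of receiver, battery, tin, large_case, small_case's own z axis and vertical below 0.1 rad and linear speed of each of receiver, battery, tin, large_case, small_case below 0.02 m/s and angle between the x axis of receiver and the x axis of receiver_tray, either way round below 0.35 rad and horizontal distance between battery and battery_tray below 0.012 m and z of battery in the frame of battery_tray between 0 and 0.007 m and angle between the x axis of battery and the x axis of battery_tray, either way round below 0.45 rad and horizontal distance between tin and tin_tray below 0.012 m and z of tin in the frame of tin_tray between 0 and 0.007 m and horizontal distance between large_case and case_mat below 0.012 m and angle between the x axis of large_case and the x axis of case_mat, either way round below 0.15 rad and z of large_case in the frame of case_mat between 0 and 0.007 m and x of small_case in the frame of large_case between -0.012 and 0.012 m and y of small_case in the frame of large_case between -0.008 and 0.008 m and z of small_case in the frame of large_case between 0.034 and 0.042 m and angle between the x axis of small_case and the x axis of large_case, either way round below 0.08 rad); the robot touches nothing.
It fails at once if the mug is moved by more than 20 mm (distance of mug from where it was at the start of the episode above 0.02 m).
It fails at once if a thing is dropped or flung (faster than 0.6 m/s while not in the fingers, a fall of some 20 mm) ((linear speed of large_case above 0.6 m/s and contact force between large_case and the fingers below 0.1 N) or (linear speed of small_case above 0.6 m/s and contact force between small_case and the fingers below 0.1 N) or (linear speed of receiver above 0.6 m/s and contact force between receiver and the fingers below 0.1 N) or (linear speed of battery above 0.6 m/s and contact force between battery and the fingers below 0.1 N) or (linear speed of tin above 0.6 m/s and contact force between tin and the fingers below 0.1 N)).
It also fails if it takes over 144 s, if anything falls off the work surface, if the arm or the gripper's body presses on something with over 40 N, if the wrist force passes 120 N, or if a joint passes its speed limit or range.

### The arm

A 6-joint arm with a two-finger parallel gripper is mounted at the origin on the work surface. World frame = base frame: x ahead of the robot, y to its left, z up, the work surface at z = 0. Lengths are in mm, angles in rad, forces in N, time in s.
With the tool pointing down it reaches from about 350 to 975 mm from the base axis. Payload 7.1 kg.
Tool frame: the origin (TCP) lies midway between the tips of the shut fingers; the grasp point (between the pads) lies ctrl.grip_point_offset behind it (ctrl.grip_point_offset is the distance from the TCP to the grasp point, in mm); z points along the fingers, y is the line along which they close (so a half turn about z gives the same grasp; the last joint's range is limited). The gripper opens to 88 mm and grips with 3 to 60 N. Pads are 20 mm wide; open, the fingers measure 115 mm over their backs; the gripper's body (75 mm by 178 mm) begins 61 mm behind the grasp point.
Start: joints at [-1.308, 0.423, 1.63, -0, 1.089, -0.019], TCP at [173.821, -600.326, 222.675] pointing down, gripper open.
Joint ranges: [-3, 3], [-0.9, 2.11], [0.09, 2.58], [-1.31, 4.45], [0.11, 2.69], [-2.54, 2.54]. Speed limits (rad/s): [2.39, 2.39, 3.01, 3.14, 3.14, 3.14].

### API

Orientations are given as a rotation vector (axis times angle).
In Python, from workcell import ctrl gives the robot as it stands.
- The arm moves only by the tool apply_moves, never from a script. Its argument "targets" is a list of rows, each an object of numbers: "tx", "ty", "tz": the shift along the world's x, y, z in m; "spin": the turn about the world's z in degrees. In form: [{"tx": .., "ty": .., "tz": .., "spin": ..}, ...]. A call has exactly 8 rows; each row is the pose to reach, as a shift and turn from the pose commanded when the call began; what a row does not reach only later rows make up. A row lasts 1/10 s, in which the tool goes at most 50 mm and 8.59 degrees, less where a joint would pass 70% of its speed; a pose out of reach is approached as far as the arm can. A call with a gripper value outside its range is refused whole. "gripper" is the closure, from -1 (fully open) to 1 (shut), set as the call begins (left out, the last holds). The fingers move at their own pace and stop on an object; the grip force is fixed at half the most. Time passes only in rows, so rows that repeat a pose let the fingers close, or fill a call up. It gives the time, the measured TCP pose, the force, the opening and the grip force at its end, in the units of the state.
- ctrl.get_obs(): the state, without advancing time (a new reading comes with each control period).
- ctrl.get_image(name): name is "scene" or "top" or "wrist"; returns the picture (420x560x3 uint8, red, green, blue); there is no depth.
- ctrl.get_calibration(name): a dict with "fov_y" (degrees; the focal length in pixels is half the picture's height over the tangent of half this angle, whatever the lens; pixels are square), "cx", "cy" (the principal point, pixels), "rvec" (rotation vector, rad) and "tvec" (3), from world to camera coordinates, as OpenCV has them. Camera axes: x right, y down, z forward; pixel columns grow to the right and rows downward; lengths in mm; the calibration is good to about 2 mm. A picture is of the moment at which its call begins: read the wrist's pose just before it. get_calibration takes no time and is no camera call; for the wrist camera it gives the pose at the moment of the call.
- ctrl.close_job(): hands the job in; it is judged then, once.
Trained networks look in the newest picture that a camera, given by its name, has taken for a name from the list of things; names that differ only in an ending like _2 or _b are one class to them, and where a whole thing is asked for, a point or a joint stands for the part that bears it (a point fixed in the world has none). Each returns a list of dicts, best first, with "score" (0 to 1); they miss things now and then, are a little off and sometimes report something else, mostly with a low value. They report only what shows in the picture. A call takes as long as a camera call.
- ctrl.outline_of(name, camera): "pixels" (420x560 bool, what is visible of it) and "box" ([left, top, right, bottom] in pixels, round what is visible of it).
- ctrl.pinpoint(name, camera): "uv" ([column, row] in pixels: a listed point, or the origin of a listed thing).
The state is a dict: "t": time; "qpos": joint angles; "qvel": joint speeds; "joint_torque": joint torques, N m; "ee_pos": TCP position; "orientation": TCP orientation; "ft_force": force on the tool from outside, world axes, zero at the start; "moment": the same for the moment, N m; "width": finger opening in mm; "grasp_force": force on a finger pad.
Only numpy, scipy, OpenCV 4.12 (cv2) and the standard library are available. Lean on these libraries where they do the work, as an engineer would, in place of code of your own. Each camera call takes 0.05 s, during which the arm holds its last target. There are 200 camera calls.

## Working session

There is one attempt and no reset: what is moved stays moved. The work goes in short steps, Python scripts to look and compute and a tool call to move; the robot and the scene stay as the last step left them, time stands still between calls to the robot, and variables do not carry over. Pictures are saved under pics/ and viewed, at most 16 in all, crops included, and the job is handed in when it is done.

Besides the shell and the picture viewer there is one more tool, called after ">>>" as name(argument=value, ...) on one line, values as JSON. apply_moves: Moves the arm, as the interface text tells. Its arguments: {"type":"object","properties":{"targets":{"type":"array"},"gripper":{"type":"number"}},"required":["targets"]}

```bash
mkdir -p pics; ls
cat > h.py <<'E'
import numpy as np, cv2
from workcell import ctrl
from scipy.spatial.transform import Rotation as R
def cal(n):
    c=ctrl.get_calibration(n); f=210/np.tan(np.radians(c['fov_y'])/2)
    return f,c['cx'],c['cy'],R.from_rotvec(c['rvec']).as_matrix(),np.array(c['tvec'],float),c
def lift(uv,z,C):
    f,cx,cy,M,t,_=C
    uv=np.atleast_2d(np.array(uv,float)); d=np.c_[(uv[:,0]-cx)/f,(uv[:,1]-cy)/f,np.ones(len(uv))]@M
    o=-M.T@t; return o+d*((z-o[2])/d[:,2])[:,None]
def proj(P,C):
    f,cx,cy,M,t,_=C
    q=np.atleast_2d(P)@M.T+t; return np.c_[q[:,0]/q[:,2]*f+cx,q[:,1]/q[:,2]*f+cy]
def save(n,fn):
    im=ctrl.get_image(n); cv2.imwrite('pics/'+fn,im[:,:,::-1]); return im
E
python3 - <<'E'
from h import *
print(ctrl.grip_point_offset); o=ctrl.get_obs(); print(o['ee_pos'],o['orientation'],o['width'])
for n in ['top','scene']:
    C=cal(n); print(n,C[5], -C[3].T@C[4]); save(n,n+'0.png')
    for k in 'large_case small_case receiver battery tin receiver_tray battery_tray tin_tray case_mat mug'.split():
        r=ctrl.outline_of(k,n)[:2]; p=ctrl.pinpoint(k,n)[:2]
        print(k,[(round(x['score'],2),np.round(x['box']).tolist()) for x in r],[(round(x['score'],2),np.round(x['uv'],1).tolist(),lift(x['uv'],0,C).round()[0].tolist()) for x in p])
E
```

```text
pics
18.700000000000003
[ 173.65456268 -599.81690572  221.88850967] [-3.10896169e+00 -4.40909295e-01  3.11260273e-04] 87.65339831343229
top {'fov_y': 45.31836181753343, 'cx': 278.0256169641209, 'cy': 203.1378826303097, 'rvec': array([ 2.17559157, -2.14289849,  0.14338902]), 'tvec': array([ -22.05184525,  594.09161332, 1337.07271918])} [ 421.41983701   -5.39802612 1401.27469382]
large_case [] [(0.93, [114.6, 227.5], [524.0, 441.0, 0.0]), (0.72, [355.3, 200.3], [611.0, -231.0, 0.0])]
small_case [(0.84, [176.0, 166.0, 196.0, 203.0])] [(0.8, [188.0, 185.1], [646.0, 241.0, 0.0])]
receiver [(0.86, [217.0, 234.0, 253.0, 270.0]), (0.28, [300.0, 238.0, 324.0, 258.0])] [(0.69, [232.1, 253.5], [456.0, 112.0, 0.0])]
battery [(0.66, [347.0, 189.0, 362.0, 210.0])] [(0.75, [356.2, 203.6], [601.0, -233.0, 0.0])]
tin [(0.79, [303.0, 239.0, 320.0, 259.0]), (0.16, [91.0, 206.0, 140.0, 250.0])] [(0.85, [314.2, 247.0], [478.0, -116.0, 0.0])]
receiver_tray [(0.75, [345.0, 256.0, 399.0, 310.0])] [(0.96, [371.5, 282.5], [383.0, -274.0, 0.0])]
battery_tray [(0.74, [258.0, 160.0, 293.0, 198.0])] [(0.61, [274.
[... 976 characters left out ...]
battery [(0.82, [193.0, 174.0, 212.0, 196.0])] [(0.59, [204.0, 189.6], [616.0, -231.0, 0.0])]
tin [(0.61, [260.0, 158.0, 283.0, 184.0])] []
receiver_tray [(0.84, [215.0, 123.0, 266.0, 151.0]), (0.61, [259.0, 161.0, 281.0, 182.0])] [(0.92, [245.9, 136.4], [380.0, -264.0, -0.0])]
battery_tray [(0.82, [242.0, 224.0, 289.0, 254.0])] [(0.85, [264.2, 240.4], [680.0, -8.0, 0.0])]
tin_tray [(0.8, [410.0, 190.0, 452.0, 224.0])] [(0.93, [426.8, 205.9], [378.0, 273.0, -0.0]), (0.7, [169.9, 143.0], [515.0, -428.0, 0.0])]
case_mat [(0.59, [142.0, 123.0, 193.0, 160.0])] [(0.84, [165.9, 142.3], [519.0, -439.0, 0.0])]
mug [(0.57, [162.0, 221.0, 208.0, 269.0])] [(0.79, [195.0, 256.1], [799.0, -115.0, -0.0])]
```

Run:
```python
from h import *
im=cv2.imread('pics/top0.png'); cv2.imwrite('pics/top0c.png',cv2.resize(im[100:315,80:460],(800,453),interpolation=cv2.INTER_CUBIC))
C=cal('wrist'); print(C[5],-C[3].T@C[4],C[3]); save('wrist','w0.png')
```

```text
{'fov_y': 68.1064073549118, 'cx': 282.61918257171817, 'cy': 207.3959648735193, 'rvec': array([-2.3043559 ,  1.73226864,  0.2714055 ]), 'tvec': array([-623.75669969,  -38.08102812,  393.1434092 ])} [ 253.40302173 -576.54826789  385.30939344] [[ 0.27767952 -0.96067295 -0.00125212]
 [-0.91502174 -0.26488075  0.30425878]
 [-0.29262484 -0.08334071 -0.95258859]]
```

View pics/top0c.png

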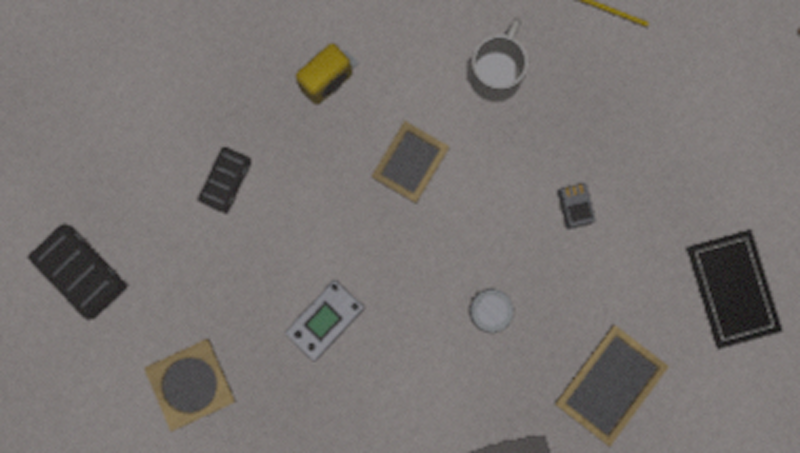

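View pics/w0.png

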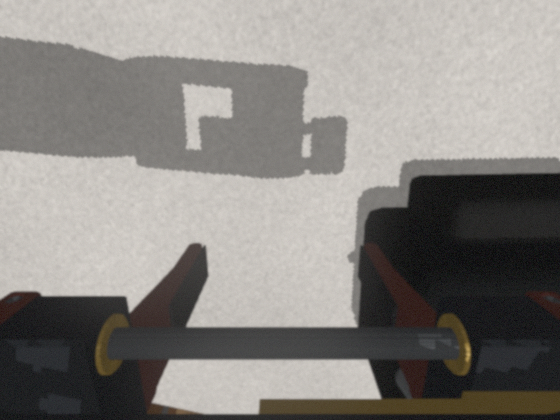

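>>> apply_moves(targets=[{"tx": 0.34,"ty": 0.17,"tz": 0.03,"spin": 2},{"tx": 0.34,"ty": 0.17,"tz": 0.03,"spin": 2},{"tx": 0.34,"ty": 0.17,"tz": 0.03,"spin": 2},{"tx": 0.34,"ty": 0.17,"tz": 0.03,"spin": 2},{"tx": 0.34,"ty": 0.17,"tz": 0.03,"spin": 2},{"tx": 0.34,"ty": 0.17,"tz": 0.03,"spin": 2},{"tx": 0.34,"ty": 0.17,"tz": 0.03,"spin": 2},{"tx": 0.34,"ty": 0.17,"tz": 0.03,"spin": 2}], gripper=-1)

```text
t: 2.95
ee_pos: [516.8, -428.4, 253.1]
orientation: [3.101, 0.498, 0.002]
ft_force: [-0.2, -0.7, 0.3]
width: 87.7
grasp_force: 0.0
```

```bash
cat >> h.py <<'E'
def yaw():
    X=R.from_rotvec(ctrl.get_obs()['orientation']).as_matrix(); return np.degrees(np.arctan2(X[1,0],X[0,0])),X[2,2]
def look(name,ztop,fn=None,zc=None):
    """rect fit of the top outline lifted to height ztop; wrist camera"""
    o=ctrl.get_obs(); C=cal('wrist'); im=ctrl.get_image('wrist')
    if fn: cv2.imwrite('pics/'+fn,im[:,:,::-1])
    print(name,'tcp',o['ee_pos'].round(1),'yaw',round(yaw()[0],2),'t',round(o['t'],2))
    for r in ctrl.outline_of(name,'wrist')[:2]:
        m=r['pixels'].astype(np.uint8); c=max(cv2.findContours(m,0,cv2.CHAIN_APPROX_NONE)[0],key=cv2.contourArea)[:,0]
        w=lift(c,ztop,C)[:,:2].astype(np.float32); (x,y),(a,b),g=cv2.minAreaRect(w)
        if a<b: a,b,g=b,a,g+90
        print('  outline %.2f c=(%.1f,%.1f) size %.1f x %.1f long %.1f'%(r['score'],x,y,a,b,(g+90)%180-90),'box',np.round(r['box']).tolist())
    for p in ctrl.pinpoint(name,'wrist')[:2]: print('  pin %.2f'%p['score'],lift(p['uv'],zc or 0,C)[0].round(1))
    return im,C
E
python3 - <<'E'
from h import *
look('case_mat',3,'w1.png')
im=cv2.imread('pics/top0.png'); cv2.imwrite('pics/top0r.png',im)
E
```

```text
case_mat tcp [ 516.8 -428.4  253.1] yaw 18.36 t 2.95
  outline 0.78 c=(511.0,-433.9) size 141.4 x 91.0 long 15.9 box [254.0, 122.0, 322.0, 228.0]
  pin 0.94 [ 516.2 -429.8    0. ]
```

View pics/w1.png

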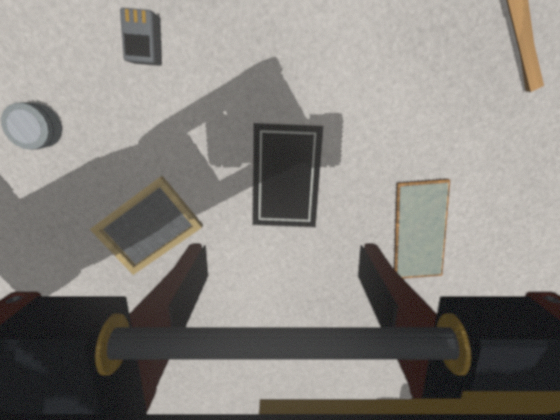

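Run:
```python
from h import *
C=cal('wrist'); im=cv2.imread('pics/w1.png')
g=im.max(2); s=g[110:240,245:335]
k,l,st,_=cv2.connectedComponentsWithStats(((s<70)*1).astype(np.uint8)); 
for th in (55,70):
    m=(s<th).astype(np.uint8); m=cv2.morphologyEx(m,cv2.MORPH_CLOSE,np.ones((7,7)))
    c=max(cv2.findContours(m,0,1)[0],key=cv2.contourArea)[:,0]+[245,110]
    for z in (3,):
        r=cv2.minAreaRect(lift(c,z,C)[:,:2].astype(np.float32)); print(th,r)
m=(s[5:-10]>110).astype(np.uint8)
inner=np.zeros_like(g); inner[110:240,245:335]=(s>75)&(s<255)
# white line: bright pixels inside the eroded mat
mm=np.zeros_like(g); cv2.fillPoly(mm,[cv2.convexHull(c)],1); mm=cv2.erode(mm,np.ones((5,5)))
p=np.argwhere((g>75)&(mm>0))[:,::-1]; print(len(p)); print(cv2.minAreaRect(lift(p,3,C)[:,:2].astype(np.float32)))
print(proj(np.r_[ctrl.get_obs()['ee_pos']],C))
```

```text
55 ((520.35888671875, -431.3480224609375), (116.73347473144531, 86.50943756103516), 16.702959060668945)
70 ((511.9393310546875, -434.2939758300781), (136.67755126953125, 87.31310272216797), 16.702932357788086)
975
((509.6986083984375, -434.1720275878906), (125.2752914428711, 76.50640869140625), 16.070112228393555)
[[284.29924304 258.57387295]]
```

>>> apply_moves(targets=[{"tx": 0.03,"ty": 0.4,"tz": 0.0,"spin": 26},{"tx": 0.03,"ty": 0.4,"tz": 0.0,"spin": 26},{"tx": 0.03,"ty": 0.4,"tz": 0.0,"spin": 26},{"tx": 0.03,"ty": 0.4,"tz": 0.0,"spin": 26},{"tx": 0.03,"ty": 0.4,"tz": 0.0,"spin": 26},{"tx": 0.03,"ty": 0.4,"tz": 0.0,"spin": 26},{"tx": 0.03,"ty": 0.4,"tz": 0.0,"spin": 26},{"tx": 0.03,"ty": 0.4,"tz": 0.0,"spin": 26}])

```text
t: 3.9
ee_pos: [542.9, -30.9, 252.8]
orientation: [2.912, 1.178, -0.0]
ft_force: [0.7, -0.2, 0.1]
width: 88.1
grasp_force: 0.0
```

>>> apply_moves(targets=[{"tx": 0.0,"ty": 0.39,"tz": 0.0,"spin": 0},{"tx": 0.0,"ty": 0.39,"tz": 0.0,"spin": 0},{"tx": 0.0,"ty": 0.39,"tz": 0.0,"spin": 0},{"tx": 0.0,"ty": 0.39,"tz": 0.0,"spin": 0},{"tx": 0.0,"ty": 0.39,"tz": 0.0,"spin": 0},{"tx": 0.0,"ty": 0.39,"tz": 0.0,"spin": 0},{"tx": 0.0,"ty": 0.39,"tz": 0.0,"spin": 0},{"tx": 0.0,"ty": 0.39,"tz": 0.0,"spin": 0}])

```text
t: 4.7
ee_pos: [543.7, 359.6, 252.6]
orientation: [2.911, 1.18, -0.0]
ft_force: [0.7, 0.4, 0.0]
width: 87.7
grasp_force: 0.0
```

>>> apply_moves(targets=[{"tx": -0.025,"ty": 0.08,"tz": 0.0,"spin": 0},{"tx": -0.025,"ty": 0.08,"tz": 0.0,"spin": 0},{"tx": -0.025,"ty": 0.08,"tz": 0.0,"spin": 0},{"tx": -0.025,"ty": 0.08,"tz": 0.0,"spin": 0},{"tx": -0.025,"ty": 0.08,"tz": 0.0,"spin": 0},{"tx": -0.025,"ty": 0.08,"tz": 0.0,"spin": 0},{"tx": -0.025,"ty": 0.08,"tz": 0.0,"spin": 0},{"tx": -0.025,"ty": 0.08,"tz": 0.0,"spin": 0}])

```text
t: 5.5
ee_pos: [519.2, 437.7, 252.9]
orientation: [2.912, 1.179, 0.0]
ft_force: [-0.2, 0.2, 0.0]
width: 87.7
grasp_force: 0.0
```

Run:
```python
from h import *
look('large_case',38,'w2.png')
```

```text
large_case tcp [519.2 437.7 252.9] yaw 44.1 t 5.5
  outline 0.70 c=(521.1,430.0) size 117.2 x 64.1 long 45.5 box [262.0, 134.0, 315.0, 229.0]
  pin 0.72 [520.  426.9   0. ]
```

View pics/w2.png

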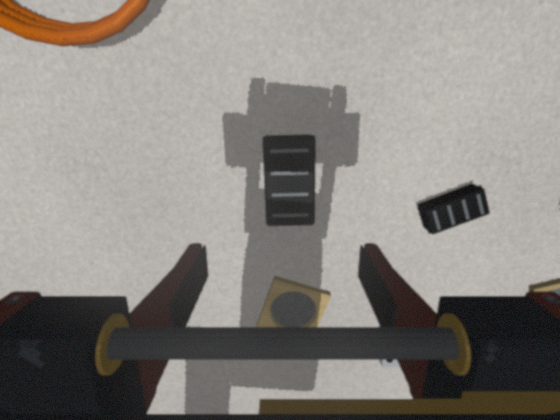

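>>> apply_moves(targets=[{"tx": 0.001,"ty": -0.01,"tz": -0.05,"spin": 1.4},{"tx": 0.001,"ty": -0.01,"tz": -0.1,"spin": 1.4},{"tx": 0.001,"ty": -0.01,"tz": -0.13,"spin": 1.4},{"tx": 0.001,"ty": -0.01,"tz": -0.15,"spin": 1.4},{"tx": 0.001,"ty": -0.01,"tz": -0.15,"spin": 1.4},{"tx": 0.001,"ty": -0.01,"tz": -0.15,"spin": 1.4},{"tx": 0.001,"ty": -0.01,"tz": -0.15,"spin": 1.4},{"tx": 0.001,"ty": -0.01,"tz": -0.15,"spin": 1.4}])

```text
t: 6.45
ee_pos: [520.6, 429.3, 104.5]
orientation: [-2.896, -1.216, -0.004]
ft_force: [1.1, 0.1, 0.3]
width: 88.0
grasp_force: 0.0
```

Run:
```python
from h import *
look('large_case',38,'w3.png')
for i in range(2): print(ctrl.get_obs()['ee_pos'].round(2))
```

```text
large_case tcp [520.6 429.3 104.5] yaw 45.55 t 6.45
  outline 0.69 c=(521.4,430.1) size 116.1 x 63.9 long 45.1 box [242.0, 142.0, 329.0, 285.0]
  pin 0.97 [522.1 428.8   0. ]
[520.17 428.91 103.81]
[520.17 428.91 103.81]
```

View pics/w3.png

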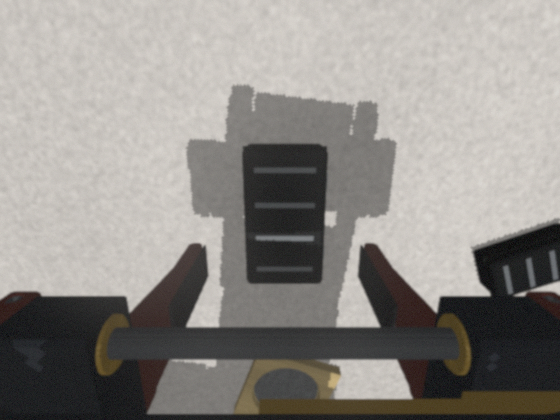

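>>> apply_moves(targets=[{"tx": 0,"ty": 0.0,"tz": -0.04,"spin": -0.4},{"tx": 0,"ty": 0.0,"tz": -0.07,"spin": -0.4},{"tx": 0,"ty": 0.0,"tz": -0.09,"spin": -0.4},{"tx": 0,"ty": 0.0,"tz": -0.097,"spin": -0.4},{"tx": 0,"ty": 0.0,"tz": -0.097,"spin": -0.4},{"tx": 0,"ty": 0.0,"tz": -0.097,"spin": -0.4},{"tx": 0,"ty": 0.0,"tz": -0.097,"spin": -0.4},{"tx": 0,"ty": 0.0,"tz": -0.097,"spin": -0.4}])

```text
t: 7.4
ee_pos: [520.4, 429.1, 7.0]
orientation: [-2.9, -1.206, -0.003]
ft_force: [0.7, 0.9, 1.0]
width: 87.7
grasp_force: 0.0
```

>>> apply_moves(targets=[{"tx": 0,"ty": 0,"tz": 0,"spin": 0},{"tx": 0,"ty": 0,"tz": 0,"spin": 0},{"tx": 0,"ty": 0,"tz": 0,"spin": 0},{"tx": 0,"ty": 0,"tz": 0,"spin": 0},{"tx": 0,"ty": 0,"tz": 0,"spin": 0},{"tx": 0,"ty": 0,"tz": 0,"spin": 0},{"tx": 0,"ty": 0,"tz": 0,"spin": 0},{"tx": 0,"ty": 0,"tz": 0,"spin": 0}], gripper=1)

```text
t: 8.2
ee_pos: [520.0, 428.4, 5.8]
orientation: [2.901, 1.206, 0.0]
ft_force: [1.6, -2.6, 2.8]
width: 63.9
grasp_force: 30.0
```

>>> apply_moves(targets=[{"tx": 0,"ty": 0,"tz": 0.03,"spin": 0},{"tx": 0,"ty": 0,"tz": 0.07,"spin": 0},{"tx": 0,"ty": -0.03,"tz": 0.1,"spin": 0},{"tx": 0,"ty": -0.07,"tz": 0.12,"spin": -4},{"tx": 0,"ty": -0.11,"tz": 0.12,"spin": -8},{"tx": 0,"ty": -0.16,"tz": 0.12,"spin": -12},{"tx": 0,"ty": -0.2,"tz": 0.12,"spin": -16},{"tx": 0,"ty": -0.25,"tz": 0.12,"spin": -20}])

```text
t: 9.0
ee_pos: [518.9, 177.6, 125.1]
orientation: [-3.066, -0.68, 0.001]
ft_force: [0.5, -0.5, -3.6]
width: 64.1
grasp_force: 30.0
```

>>> apply_moves(targets=[{"tx": 0,"ty": -0.045,"tz": 0,"spin": -2},{"tx": 0,"ty": -0.09,"tz": 0,"spin": -5},{"tx": 0,"ty": -0.135,"tz": 0,"spin": -8.6},{"tx": 0,"ty": -0.18,"tz": 0,"spin": -8.6},{"tx": 0,"ty": -0.225,"tz": 0,"spin": -8.6},{"tx": 0,"ty": -0.27,"tz": 0,"spin": -8.6},{"tx": 0,"ty": -0.315,"tz": 0,"spin": -8.6},{"tx": -0.005,"ty": -0.36,"tz": 0,"spin": -8.6}])

```text
t: 9.8
ee_pos: [514.5, -182.9, 125.1]
orientation: [-3.108, -0.452, 0.0]
ft_force: [0.7, 0.0, -4.2]
width: 64.0
grasp_force: 30.0
```

>>> apply_moves(targets=[{"tx": -0.004,"ty": -0.045,"tz": 0,"spin": 0},{"tx": -0.004,"ty": -0.09,"tz": 0,"spin": 0},{"tx": -0.004,"ty": -0.135,"tz": 0,"spin": 0},{"tx": -0.004,"ty": -0.175,"tz": 0,"spin": 0},{"tx": -0.004,"ty": -0.21,"tz": 0,"spin": 0},{"tx": -0.004,"ty": -0.235,"tz": 0,"spin": 0},{"tx": -0.004,"ty": -0.249,"tz": 0,"spin": 0},{"tx": -0.004,"ty": -0.254,"tz": 0,"spin": 0}])

```text
t: 10.6
ee_pos: [510.3, -435.9, 124.7]
orientation: [-3.108, -0.45, 0.001]
ft_force: [0.4, -0.4, -3.2]
width: 64.0
grasp_force: 30.0
```

Run:
```python
from h import *
o=ctrl.get_obs(); print(yaw(),o['width'],o['grasp_force'],o['ft_force'])
look('large_case',38+o['ee_pos'][2]-6); look('case_mat',3)
print(ctrl.get_obs()['ee_pos'],yaw())
```

```text
(np.float64(16.474939786329625), np.float64(-0.999999048429039)) 63.99056841059093 29.998405873775482 [ 0.41355353 -0.36794122 -3.23977274]
large_case tcp [ 510.3 -435.9  124.7] yaw 16.5 t 10.6
  outline 0.62 c=(529.5,-429.2) size 83.1 x 63.0 long 16.6 box [207.0, 162.0, 357.0, 382.0]
  pin 0.75 [ 449.9 -453.1    0. ]
case_mat tcp [ 510.6 -434.2  125.1] yaw 16.59 t 10.75
  outline 0.70 c=(562.9,-419.0) size 90.6 x 35.4 long -73.4 box [232.0, 122.0, 335.0, 163.0]
[ 510.89165777 -434.02683803  125.58552156] (np.float64(16.61565470284232), np.float64(-0.9999996490955065))
```

>>> apply_moves(targets=[{"tx": 0.001,"ty": 0,"tz": -0.035,"spin": 0},{"tx": 0.001,"ty": 0,"tz": -0.065,"spin": 0},{"tx": 0.001,"ty": 0,"tz": -0.09,"spin": 0},{"tx": 0.001,"ty": 0,"tz": -0.105,"spin": 0},{"tx": 0.001,"ty": 0,"tz": -0.112,"spin": 0},{"tx": 0.001,"ty": 0,"tz": -0.115,"spin": 0},{"tx": 0.001,"ty": 0,"tz": -0.116,"spin": 0},{"tx": 0.001,"ty": 0,"tz": -0.117,"spin": 0}])

```text
t: 11.7
ee_pos: [512.5, -436.0, 9.9]
orientation: [3.107, 0.452, 0.002]
ft_force: [-0.3, -0.5, -5.2]
width: 64.0
grasp_force: 30.0
```

>>> apply_moves(targets=[{"tx": 0,"ty": 0,"tz": 0,"spin": 0},{"tx": 0,"ty": 0,"tz": 0,"spin": 0},{"tx": 0,"ty": 0,"tz": 0,"spin": 0},{"tx": 0,"ty": 0,"tz": 0,"spin": 0},{"tx": 0,"ty": 0,"tz": 0,"spin": 0},{"tx": 0,"ty": 0,"tz": 0,"spin": 0},{"tx": 0,"ty": 0,"tz": 0,"spin": 0},{"tx": 0,"ty": 0,"tz": 0,"spin": 0}], gripper=-1)

```text
t: 12.5
ee_pos: [511.8, -435.4, 8.6]
orientation: [-3.109, -0.452, 0.0]
ft_force: [0.2, -0.3, 0.4]
width: 88.2
grasp_force: 0.0
```

>>> apply_moves(targets=[{"tx": 0,"ty": 0,"tz": 0.04,"spin": 0},{"tx": 0,"ty": 0,"tz": 0.08,"spin": 0},{"tx": 0,"ty": 0,"tz": 0.13,"spin": 0},{"tx": 0,"ty": 0,"tz": 0.17,"spin": 0},{"tx": 0,"ty": 0,"tz": 0.2,"spin": 0},{"tx": 0,"ty": 0,"tz": 0.2,"spin": 0},{"tx": 0,"ty": 0,"tz": 0.2,"spin": 0},{"tx": 0,"ty": 0,"tz": 0.2,"spin": 0}])

```text
t: 13.3
ee_pos: [510.9, -434.8, 207.0]
orientation: [-3.107, -0.452, 0.003]
ft_force: [0.1, 0.2, -0.7]
width: 87.7
grasp_force: 0.0
```

Run:
```python
from h import *
look('large_case',41,'w4.png'); look('case_mat',3)
print(ctrl.get_obs()['ee_pos'],yaw(), np.degrees(ctrl.get_obs()['qpos']).round())
```

```text
large_case tcp [ 510.9 -434.8  207. ] yaw 16.55 t 13.3
  outline 0.76 c=(513.6,-434.7) size 116.4 x 65.0 long 17.3 box [253.0, 130.0, 317.0, 236.0]
  pin 0.94 [ 509.6 -433.4    0. ]
case_mat tcp [ 511.1 -434.9  206.8] yaw 16.54 t 13.45
  outline 0.91 c=(511.6,-433.4) size 139.9 x 90.2 long 16.0 box [245.0, 118.0, 323.0, 235.0]
[ 511.4793007  -435.22831734  207.64540638] (np.float64(16.54540131004087), np.float64(-0.9999987783372877)) [-41.  29.  88.   0.  63.  32.]
```

View pics/w4.png

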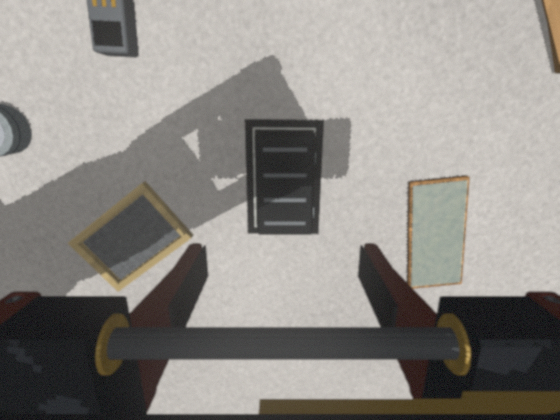

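>>> apply_moves(targets=[{"tx": 0.075,"ty": 0.385,"tz": 0,"spin": -42.5},{"tx": 0.075,"ty": 0.385,"tz": 0,"spin": -42.5},{"tx": 0.075,"ty": 0.385,"tz": 0,"spin": -42.5},{"tx": 0.075,"ty": 0.385,"tz": 0,"spin": -42.5},{"tx": 0.075,"ty": 0.385,"tz": 0,"spin": -42.5},{"tx": 0.075,"ty": 0.385,"tz": 0,"spin": -42.5},{"tx": 0.075,"ty": 0.385,"tz": 0,"spin": -42.5},{"tx": 0.075,"ty": 0.385,"tz": 0,"spin": -42.5}])

```text
t: 14.4
ee_pos: [586.9, -48.4, 208.6]
orientation: [-3.061, 0.705, -0.0]
ft_force: [0.4, -0.4, 0.4]
width: 87.9
grasp_force: 0.0
```

>>> apply_moves(targets=[{"tx": 0.06,"ty": 0.294,"tz": -0.08,"spin": 0},{"tx": 0.06,"ty": 0.294,"tz": -0.08,"spin": 0},{"tx": 0.06,"ty": 0.294,"tz": -0.08,"spin": 0},{"tx": 0.06,"ty": 0.294,"tz": -0.08,"spin": 0},{"tx": 0.06,"ty": 0.294,"tz": -0.08,"spin": 0},{"tx": 0.06,"ty": 0.294,"tz": -0.08,"spin": 0},{"tx": 0.06,"ty": 0.294,"tz": -0.08,"spin": 0},{"tx": 0.06,"ty": 0.294,"tz": -0.08,"spin": 0}])

```text
t: 15.2
ee_pos: [646.2, 245.1, 127.4]
orientation: [3.062, -0.701, -0.002]
ft_force: [-0.5, -0.5, 0.2]
width: 87.7
grasp_force: 0.0
```

Run:
```python
from h import *
look('small_case',30,'w5.png')
print(ctrl.get_obs()['ee_pos'],yaw(), np.degrees(ctrl.get_obs()['qpos']).round())
```

```text
small_case tcp [646.2 245.1 127.4] yaw -25.88 t 15.2
  outline 0.72 c=(646.8,241.7) size 82.9 x 41.7 long -23.4 box [262.0, 158.0, 308.0, 251.0]
  pin 0.83 [645.2 242.3   0. ]
[646.65216848 242.06834825 128.88715308] (np.float64(-26.011107755196143), np.float64(-0.9999998669987806)) [ 20.  36.  88.  -0.  57. 136.]
```

View pics/w5.png

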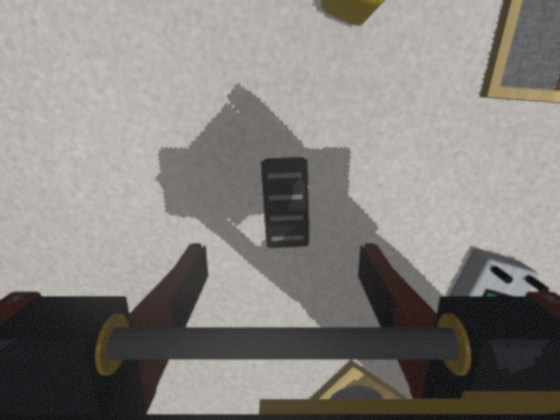

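>>> apply_moves(targets=[{"tx": 0,"ty": -0.001,"tz": -0.04,"spin": 2.5},{"tx": 0,"ty": -0.001,"tz": -0.08,"spin": 2.5},{"tx": 0,"ty": -0.001,"tz": -0.1,"spin": 2.5},{"tx": 0,"ty": -0.001,"tz": -0.115,"spin": 2.5},{"tx": 0,"ty": -0.001,"tz": -0.121,"spin": 2.5},{"tx": 0,"ty": -0.001,"tz": -0.123,"spin": 2.5},{"tx": 0,"ty": -0.001,"tz": -0.123,"spin": 2.5},{"tx": 0,"ty": -0.001,"tz": -0.123,"spin": 2.5}])

```text
t: 16.15
ee_pos: [647.7, 242.8, 7.0]
orientation: [-3.075, 0.638, -0.003]
ft_force: [-0.1, 0.1, 0.9]
width: 88.0
grasp_force: 0.0
```

>>> apply_moves(targets=[{"tx": 0,"ty": 0,"tz": 0,"spin": 0},{"tx": 0,"ty": 0,"tz": 0,"spin": 0},{"tx": 0,"ty": 0,"tz": 0,"spin": 0},{"tx": 0,"ty": 0,"tz": 0,"spin": 0},{"tx": 0,"ty": 0,"tz": 0,"spin": 0},{"tx": 0,"ty": 0,"tz": 0,"spin": 0},{"tx": 0,"ty": 0,"tz": 0,"spin": 0},{"tx": 0,"ty": 0,"tz": 0,"spin": 0}], gripper=1)

```text
t: 16.95
ee_pos: [646.7, 242.5, 5.6]
orientation: [3.076, -0.639, -0.0]
ft_force: [1.1, -0.1, 0.4]
width: 39.9
grasp_force: 30.0
```

>>> apply_moves(targets=[{"tx": 0,"ty": 0,"tz": 0.03,"spin": 0},{"tx": 0,"ty": 0,"tz": 0.07,"spin": 0},{"tx": 0,"ty": -0.02,"tz": 0.11,"spin": 0},{"tx": -0.01,"ty": -0.06,"tz": 0.14,"spin": 4},{"tx": -0.02,"ty": -0.1,"tz": 0.14,"spin": 10},{"tx": -0.03,"ty": -0.145,"tz": 0.14,"spin": 16},{"tx": -0.04,"ty": -0.19,"tz": 0.14,"spin": 22},{"tx": -0.05,"ty": -0.235,"tz": 0.14,"spin": 28}])

```text
t: 17.75
ee_pos: [595.9, 6.0, 145.7]
orientation: [3.139, 0.132, -0.0]
ft_force: [0.4, -0.9, -0.7]
width: 40.1
grasp_force: 30.0
```

>>> apply_moves(targets=[{"tx": -0.01,"ty": -0.04,"tz": 0,"spin": 3},{"tx": -0.02,"ty": -0.08,"tz": 0,"spin": 6},{"tx": -0.03,"ty": -0.125,"tz": 0,"spin": 9},{"tx": -0.04,"ty": -0.17,"tz": 0,"spin": 11},{"tx": -0.05,"ty": -0.215,"tz": 0,"spin": 12},{"tx": -0.06,"ty": -0.26,"tz": 0,"spin": 12},{"tx": -0.07,"ty": -0.305,"tz": 0,"spin": 12},{"tx": -0.08,"ty": -0.345,"tz": 0,"spin": 12}])

```text
t: 18.55
ee_pos: [515.9, -339.5, 145.6]
orientation: [3.109, 0.451, 0.0]
ft_force: [1.0, 0.2, -1.2]
width: 39.9
grasp_force: 30.0
```

>>> apply_moves(targets=[{"tx": -0.002,"ty": -0.04,"tz": 0,"spin": 0},{"tx": -0.004,"ty": -0.075,"tz": 0,"spin": 0},{"tx": -0.004,"ty": -0.092,"tz": 0,"spin": 0},{"tx": -0.004,"ty": -0.098,"tz": 0,"spin": 0},{"tx": -0.004,"ty": -0.098,"tz": -0.02,"spin": 0},{"tx": -0.004,"ty": -0.098,"tz": -0.04,"spin": 0},{"tx": -0.004,"ty": -0.098,"tz": -0.055,"spin": 0},{"tx": -0.004,"ty": -0.098,"tz": -0.06,"spin": 0}])

```text
t: 19.35
ee_pos: [512.1, -433.4, 83.6]
orientation: [-3.106, -0.453, 0.004]
ft_force: [-0.2, -0.2, -1.5]
width: 39.6
grasp_force: 30.0
```

Run:
```python
from h import *
look('small_case',30+80,'w6.png'); print(ctrl.get_obs()['ee_pos'],yaw())
C=cal('wrist');a=np.radians(17)
for L,W,z,c in ((114,64,41,(512.5,-434.7)),(80,40,110,(512.3,-434.5))):
    P=[[c[0]+i*L/2*np.cos(a)-j*W/2*np.sin(a),c[1]+i*L/2*np.sin(a)+j*W/2*np.cos(a),z] for i,j in((1,1),(1,-1),(-1,-1),(-1,1))]; print(proj(np.array(P),C).round().tolist())
```

```text
small_case tcp [ 512.1 -433.4   83.6] yaw 16.6 t 19.35
  pin 0.95 [ 467.3 -444.9    0. ]
[ 513.04831971 -434.96155824   85.75726226] (np.float64(16.58199705838746), np.float64(-0.9999999570512261))
[[235.0, 151.0], [331.0, 150.0], [325.0, 299.0], [243.0, 299.0]]
[[240.0, 207.0], [325.0, 206.0], [320.0, 346.0], [247.0, 346.0]]
```

View pics/w6.png

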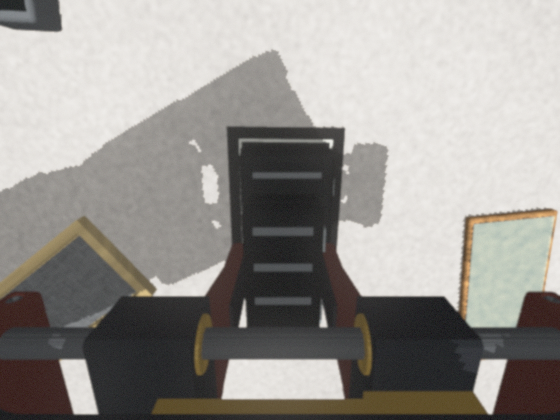

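>>> apply_moves(targets=[{"tx": 0,"ty": -0.001,"tz": -0.012,"spin": 0},{"tx": 0,"ty": -0.001,"tz": -0.022,"spin": 0},{"tx": 0,"ty": -0.001,"tz": -0.03,"spin": 0},{"tx": 0,"ty": -0.001,"tz": -0.034,"spin": 0},{"tx": 0,"ty": -0.001,"tz": -0.036,"spin": 0},{"tx": 0,"ty": -0.001,"tz": -0.037,"spin": 0},{"tx": 0,"ty": -0.001,"tz": -0.038,"spin": 0},{"tx": 0,"ty": -0.001,"tz": -0.0385,"spin": 0}])

```text
t: 20.3
ee_pos: [512.9, -436.6, 47.4]
orientation: [3.109, 0.452, 0.001]
ft_force: [0.2, 0.4, -1.7]
width: 39.7
grasp_force: 30.0
```

>>> apply_moves(targets=[{"tx": 0,"ty": 0,"tz": 0,"spin": 0},{"tx": 0,"ty": 0,"tz": 0,"spin": 0},{"tx": 0,"ty": 0,"tz": 0,"spin": 0},{"tx": 0,"ty": 0,"tz": 0,"spin": 0},{"tx": 0,"ty": 0,"tz": 0,"spin": 0},{"tx": 0,"ty": 0,"tz": 0,"spin": 0},{"tx": 0,"ty": 0,"tz": 0,"spin": 0},{"tx": 0,"ty": 0,"tz": 0,"spin": 0}], gripper=-1)

```text
t: 21.1
ee_pos: [512.7, -436.5, 47.2]
orientation: [-3.109, -0.452, 0.0]
ft_force: [0.2, 1.1, 0.6]
width: 87.7
grasp_force: 0.0
```

>>> apply_moves(targets=[{"tx": 0,"ty": 0,"tz": 0.04,"spin": 0},{"tx": 0,"ty": 0,"tz": 0.08,"spin": 0},{"tx": 0,"ty": 0,"tz": 0.12,"spin": 0},{"tx": 0,"ty": 0,"tz": 0.16,"spin": 0},{"tx": 0,"ty": 0,"tz": 0.16,"spin": 0},{"tx": 0,"ty": 0,"tz": 0.16,"spin": 0},{"tx": 0,"ty": 0,"tz": 0.16,"spin": 0},{"tx": 0,"ty": 0,"tz": 0.16,"spin": 0}])

```text
t: 21.9
ee_pos: [511.9, -435.7, 205.2]
orientation: [-3.106, -0.452, 0.003]
ft_force: [0.8, 0.4, 0.8]
width: 87.6
grasp_force: 0.0
```

Run:
```python
from h import *
look('small_case',71,'w7.png'); look('large_case',41);look('receiver_tray',11); print(ctrl.get_obs()['ee_pos'],yaw())
for n in ['receiver_tray','battery_tray','battery','tin','receiver']:
    C=cal('top'); r=ctrl.outline_of(n,'top')
    if n=='receiver_tray': ctrl.get_image('top'); r=ctrl.outline_of(n,'top')
    z={'receiver_tray':11,'battery_tray':11}.get(n,28)
    if r:
        c=np.argwhere(r[0]['pixels'])[:,::-1]; print(n,cv2.minAreaRect(lift(c,z,C)[:,:2].astype(np.float32)))
```

```text
small_case tcp [ 511.9 -435.7  205.2] yaw 16.55 t 21.9
  outline 0.93 c=(513.7,-435.4) size 80.9 x 40.2 long 16.6 box [266.0, 153.0, 303.0, 235.0]
  pin 0.80 [ 500.3 -440.6    0. ]
large_case tcp [ 512.3 -436.1  205.8] yaw 16.54 t 22.05
  outline 0.94 c=(513.6,-434.2) size 115.5 x 65.4 long 16.5 box [252.0, 131.0, 316.0, 238.0]
receiver_tray tcp [ 512.6 -436.3  206.6] yaw 16.54 t 22.2
  outline 0.90 c=(385.1,-271.0) size 137.2 x 88.9 long -37.0 box [67.0, 184.0, 190.0, 290.0]
  pin 0.80 [ 383.4 -269.7    0. ]
[ 512.74830956 -436.42894189  207.05928348] (np.float64(16.548006952877873), np.float64(-0.9999999898420356))
receiver_tray ((382.0949401855469, -270.2594299316406), (91.09938049316406, 130.6571502685547), 53.355621337890625)
battery_tray ((672.47998046875, -3.0489540100097656), (71.59725189208984, 90.84027862548828), 58.09527587890625)
battery ((613.9620971679688, -222.96517944335938), (56.4986686706543, 39.05046081542969), 13.834447860717773)
tin ((476.7461853027344, -112.85594177246094), (48.987892150878906, 49.08248519897461), 0.4541122317314148)
receiver ((459.9239807128906, 103.83612060546875), (56.8701057434082, 95.87925720214844), 50.30587387084961)
```

View pics/w7.png

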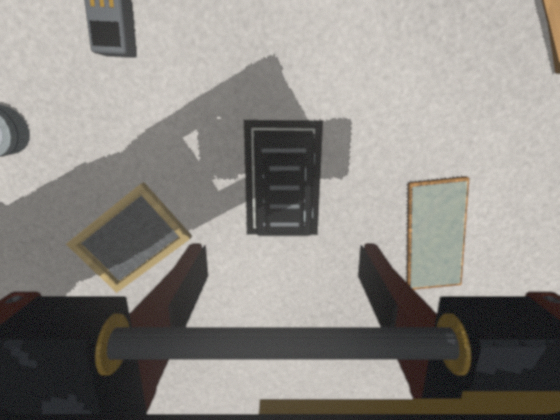

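>>> apply_moves(targets=[{"tx": 0.101,"ty": 0.212,"tz": -0.08,"spin": -2.5},{"tx": 0.101,"ty": 0.212,"tz": -0.08,"spin": -2.5},{"tx": 0.101,"ty": 0.212,"tz": -0.08,"spin": -2.5},{"tx": 0.101,"ty": 0.212,"tz": -0.08,"spin": -2.5},{"tx": 0.101,"ty": 0.212,"tz": -0.08,"spin": -2.5},{"tx": 0.101,"ty": 0.212,"tz": -0.08,"spin": -2.5},{"tx": 0.101,"ty": 0.212,"tz": -0.08,"spin": -2.5},{"tx": 0.101,"ty": 0.212,"tz": -0.08,"spin": -2.5}])

```text
t: 23.5
ee_pos: [613.8, -225.4, 127.6]
orientation: [3.117, 0.383, 0.001]
ft_force: [0.3, -0.2, 0.0]
width: 87.9
grasp_force: 0.0
```

Run:
```python
from h import *
look('battery',28); print(ctrl.get_obs()['ee_pos'],yaw())
```

```text
battery tcp [ 613.8 -225.4  127.6] yaw 13.97 t 23.5
  outline 0.86 c=(620.2,-222.2) size 56.6 x 35.4 long 14.0 box [263.0, 169.0, 300.0, 229.0]
  pin 0.70 [ 616.5 -224.6    0. ]
[ 613.53592542 -225.98950262  127.84867436] (np.float64(13.934382091569422), np.float64(-0.999999459230245))
```

>>> apply_moves(targets=[{"tx": 0.005,"ty": 0.001,"tz": -0.04,"spin": 0},{"tx": 0.005,"ty": 0.001,"tz": -0.08,"spin": 0},{"tx": 0.005,"ty": 0.001,"tz": -0.1,"spin": 0},{"tx": 0.005,"ty": 0.001,"tz": -0.112,"spin": 0},{"tx": 0.005,"ty": 0.001,"tz": -0.116,"spin": 0},{"tx": 0.005,"ty": 0.001,"tz": -0.116,"spin": 0},{"tx": 0.005,"ty": 0.001,"tz": -0.116,"spin": 0},{"tx": 0.005,"ty": 0.001,"tz": -0.116,"spin": 0}])

```text
t: 24.45
ee_pos: [619.6, -223.9, 12.6]
orientation: [3.117, 0.384, 0.003]
ft_force: [0.2, -0.0, 0.2]
width: 87.9
grasp_force: 0.0
```

>>> apply_moves(targets=[{"tx": 0,"ty": 0,"tz": 0,"spin": 0},{"tx": 0,"ty": 0,"tz": 0,"spin": 0},{"tx": 0,"ty": 0,"tz": 0,"spin": 0},{"tx": 0,"ty": 0,"tz": 0,"spin": 0},{"tx": 0,"ty": 0,"tz": 0,"spin": 0},{"tx": 0,"ty": 0,"tz": 0,"spin": 0},{"tx": 0,"ty": 0,"tz": 0,"spin": 0},{"tx": 0,"ty": 0,"tz": 0,"spin": 0}], gripper=1)

```text
t: 25.25
ee_pos: [618.7, -223.5, 11.1]
orientation: [-3.118, -0.384, 0.0]
ft_force: [0.1, -0.3, -0.5]
width: 36.0
grasp_force: 30.0
```

>>> apply_moves(targets=[{"tx": 0,"ty": 0,"tz": 0.03,"spin": 0},{"tx": 0,"ty": 0.01,"tz": 0.07,"spin": 0},{"tx": 0.01,"ty": 0.04,"tz": 0.1,"spin": -7},{"tx": 0.02,"ty": 0.08,"tz": 0.1,"spin": -15},{"tx": 0.03,"ty": 0.12,"tz": 0.1,"spin": -23},{"tx": 0.04,"ty": 0.16,"tz": 0.1,"spin": -31},{"tx": 0.047,"ty": 0.19,"tz": 0.1,"spin": -39},{"tx": 0.053,"ty": 0.21,"tz": 0.1,"spin": -46}])

```text
t: 26.05
ee_pos: [671.6, -10.9, 110.9]
orientation: [-3.018, 0.871, 0.001]
ft_force: [-0.6, -0.6, -1.3]
width: 35.5
grasp_force: 30.0
```

Run:
```python
from h import *
look('battery_tray',11,'w8.png'); look('battery',28+ctrl.get_obs()['ee_pos'][2]-11); print(ctrl.get_obs()['ee_pos'],yaw(),ctrl.get_obs()['width'])
```

```text
battery_tray tcp [671.6 -10.9 110.9] yaw -32.47 t 26.05
  outline 0.90 c=(680.8,-5.8) size 77.2 x 70.2 long -29.6 box [229.0, 154.0, 315.0, 243.0]
  pin 0.65 [676.5  -2.4   0. ]
battery tcp [671.6 -12.2 110.8] yaw -31.76 t 26.2
  outline 0.84 c=(674.4,-14.3) size 60.8 x 35.9 long -31.7 box [249.0, 213.0, 318.0, 317.0]
  pin 0.82 [627.7  14.6   0. ]
[671.25799573 -14.40841462 110.88880594] (np.float64(-31.896388638460856), np.float64(-0.9999996884440957)) 35.95099974167512
```

View pics/w8.png

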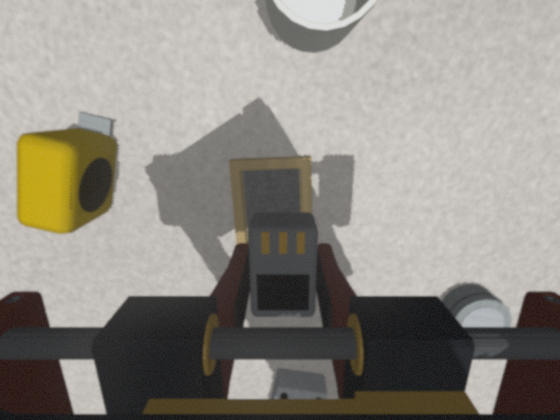

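>>> apply_moves(targets=[{"tx": 0.0045,"ty": 0.01,"tz": 0,"spin": 1.5},{"tx": 0.0045,"ty": 0.01,"tz": -0.03,"spin": 1.5},{"tx": 0.0045,"ty": 0.01,"tz": -0.06,"spin": 1.5},{"tx": 0.0045,"ty": 0.01,"tz": -0.08,"spin": 1.5},{"tx": 0.0045,"ty": 0.01,"tz": -0.09,"spin": 1.5},{"tx": 0.0045,"ty": 0.01,"tz": -0.094,"spin": 1.5},{"tx": 0.0045,"ty": 0.01,"tz": -0.096,"spin": 1.5},{"tx": 0.0045,"ty": 0.01,"tz": -0.0965,"spin": 1.5}])

```text
t: 27.15
ee_pos: [677.0, -3.5, 15.5]
orientation: [-3.031, 0.825, -0.002]
ft_force: [0.0, -0.6, -1.5]
width: 35.4
grasp_force: 30.0
```

>>> apply_moves(targets=[{"tx": 0,"ty": 0,"tz": 0,"spin": 0},{"tx": 0,"ty": 0,"tz": 0,"spin": 0},{"tx": 0,"ty": 0,"tz": 0,"spin": 0},{"tx": 0,"ty": 0,"tz": 0,"spin": 0},{"tx": 0,"ty": 0,"tz": 0,"spin": 0},{"tx": 0,"ty": 0,"tz": 0,"spin": 0},{"tx": 0,"ty": 0,"tz": 0,"spin": 0},{"tx": 0,"ty": 0,"tz": 0,"spin": 0}], gripper=-1)

```text
t: 27.95
ee_pos: [676.2, -3.5, 14.6]
orientation: [3.031, -0.825, -0.0]
ft_force: [0.3, 0.2, 0.2]
width: 87.7
grasp_force: 0.0
```

>>> apply_moves(targets=[{"tx": 0,"ty": 0,"tz": 0.04,"spin": 0},{"tx": 0,"ty": 0,"tz": 0.08,"spin": 0},{"tx": 0,"ty": 0,"tz": 0.12,"spin": 0},{"tx": 0,"ty": 0,"tz": 0.16,"spin": 0},{"tx": 0,"ty": 0,"tz": 0.18,"spin": 0},{"tx": 0,"ty": 0,"tz": 0.18,"spin": 0},{"tx": 0,"ty": 0,"tz": 0.18,"spin": 0},{"tx": 0,"ty": 0,"tz": 0.18,"spin": 0}])

```text
t: 28.75
ee_pos: [675.0, -3.4, 192.7]
orientation: [3.031, -0.825, -0.005]
ft_force: [-0.1, -0.2, -0.3]
width: 87.9
grasp_force: 0.0
```

Run:
```python
from h import *
look('battery_tray',11); look('battery',31,'w9.png'); print(ctrl.get_obs()['ee_pos'],yaw())
```

```text
battery_tray tcp [675.   -3.4 192.7] yaw -30.46 t 28.75
  outline 0.56 c=(675.2,-2.1) size 88.6 x 70.0 long -30.5 box [251.0, 143.0, 317.0, 220.0]
  pin 0.61 [ 480.6 -109.1    0. ]
battery tcp [675.4  -3.4 192.9] yaw -30.45 t 28.9
  outline 0.77 c=(678.1,-3.5) size 56.7 x 36.0 long -29.6 box [266.0, 160.0, 297.0, 211.0]
  outline 0.21 c=(449.1,232.4) size 33.4 x 16.6 long 59.5 box [206.0, 401.0, 232.0, 415.0]
  pin 0.71 [675.1  -4.5   0. ]
[675.924169    -3.44072466 193.75989262] (np.float64(-30.454417011761297), np.float64(-0.9999990905986759))
```

View pics/w9.png

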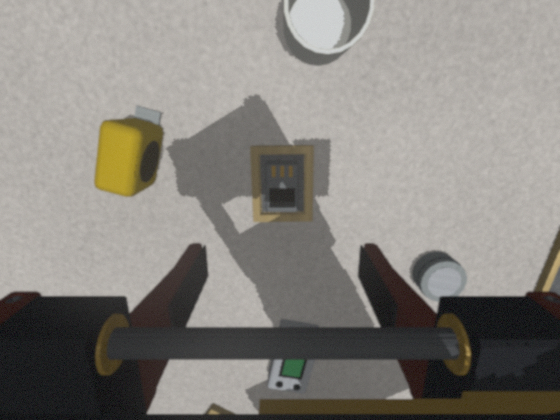

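>>> apply_moves(targets=[{"tx": -0.199,"ty": -0.111,"tz": -0.07,"spin": 65},{"tx": -0.199,"ty": -0.111,"tz": -0.07,"spin": 65},{"tx": -0.199,"ty": -0.111,"tz": -0.07,"spin": 65},{"tx": -0.199,"ty": -0.111,"tz": -0.07,"spin": 65},{"tx": -0.199,"ty": -0.111,"tz": -0.07,"spin": 65},{"tx": -0.199,"ty": -0.111,"tz": -0.07,"spin": 65},{"tx": -0.199,"ty": -0.111,"tz": -0.07,"spin": 65},{"tx": -0.199,"ty": -0.111,"tz": -0.07,"spin": 65}])

```text
t: 29.85
ee_pos: [477.0, -114.8, 124.6]
orientation: [-2.998, -0.94, 0.0]
ft_force: [0.3, -0.2, -0.6]
width: 87.9
grasp_force: 0.0
```

Run:
```python
from h import *
look('tin',28,zc=0); print(ctrl.get_obs()['ee_pos'],yaw())
```

```text
tin tcp [ 477.  -114.8  124.6] yaw 34.97 t 29.85
  outline 0.66 c=(478.8,-109.4) size 57.8 x 54.9 long 61.8 box [250.0, 167.0, 310.0, 238.0]
  pin 0.78 [ 477.9 -108.2    0. ]
[ 477.30666548 -114.52832888  124.66229662] (np.float64(34.425239736819975), np.float64(-0.9999999972941331))
```

>>> apply_moves(targets=[{"tx": 0.001,"ty": 0.0045,"tz": -0.04,"spin": 0},{"tx": 0.001,"ty": 0.0045,"tz": -0.08,"spin": 0},{"tx": 0.001,"ty": 0.0045,"tz": -0.1,"spin": 0},{"tx": 0.001,"ty": 0.0045,"tz": -0.11,"spin": 0},{"tx": 0.001,"ty": 0.0045,"tz": -0.1135,"spin": 0},{"tx": 0.001,"ty": 0.0045,"tz": -0.1135,"spin": 0},{"tx": 0.001,"ty": 0.0045,"tz": -0.1135,"spin": 0},{"tx": 0.001,"ty": 0.0045,"tz": -0.1135,"spin": 0}])

```text
t: 30.8
ee_pos: [479.0, -110.2, 12.2]
orientation: [2.999, 0.932, 0.003]
ft_force: [-0.5, 1.0, 0.3]
width: 87.9
grasp_force: 0.0
```

>>> apply_moves(targets=[{"tx": 0,"ty": 0,"tz": 0,"spin": 0},{"tx": 0,"ty": 0,"tz": 0,"spin": 0},{"tx": 0,"ty": 0,"tz": 0,"spin": 0},{"tx": 0,"ty": 0,"tz": 0,"spin": 0},{"tx": 0,"ty": 0,"tz": 0,"spin": 0},{"tx": 0,"ty": 0,"tz": 0,"spin": 0},{"tx": 0,"ty": 0,"tz": 0,"spin": 0},{"tx": 0,"ty": 0,"tz": 0,"spin": 0}], gripper=1)

```text
t: 31.6
ee_pos: [478.4, -110.0, 11.3]
orientation: [3.0, 0.933, 0.0]
ft_force: [0.3, -0.5, 3.6]
width: 55.4
grasp_force: 30.0
```

>>> apply_moves(targets=[{"tx": 0,"ty": 0,"tz": 0.03,"spin": 0},{"tx": 0,"ty": 0.01,"tz": 0.07,"spin": 4},{"tx": 0,"ty": 0.04,"tz": 0.11,"spin": 11},{"tx": -0.01,"ty": 0.08,"tz": 0.13,"spin": 18},{"tx": -0.02,"ty": 0.12,"tz": 0.13,"spin": 25},{"tx": -0.03,"ty": 0.16,"tz": 0.13,"spin": 32},{"tx": -0.04,"ty": 0.2,"tz": 0.13,"spin": 39},{"tx": -0.05,"ty": 0.24,"tz": 0.13,"spin": 46}])

```text
t: 32.4
ee_pos: [427.1, 131.4, 141.1]
orientation: [-2.392, -2.036, 0.001]
ft_force: [1.1, 0.1, -0.9]
width: 55.3
grasp_force: 30.0
```

>>> apply_moves(targets=[{"tx": -0.015,"ty": 0.04,"tz": 0,"spin": 7},{"tx": -0.03,"ty": 0.075,"tz": 0,"spin": 13},{"tx": -0.042,"ty": 0.1,"tz": 0,"spin": 15},{"tx": -0.05,"ty": 0.12,"tz": 0,"spin": 15},{"tx": -0.05,"ty": 0.13,"tz": 0,"spin": 15},{"tx": -0.05,"ty": 0.13,"tz": 0,"spin": 15},{"tx": -0.05,"ty": 0.13,"tz": 0,"spin": 15},{"tx": -0.05,"ty": 0.13,"tz": 0,"spin": 15}])

```text
t: 33.2
ee_pos: [378.5, 259.1, 141.0]
orientation: [-2.113, -2.325, 0.001]
ft_force: [-0.5, -0.3, 0.0]
width: 55.3
grasp_force: 30.0
```

Run:
```python
from h import *
o=ctrl.get_obs(); print(o['width'],o['grasp_force'])
im,C=look('tin_tray',11,'w10.png'); look('tin',28+o['ee_pos'][2]-11); print(ctrl.get_obs()['ee_pos'],yaw())
```

```text
55.336042867431686 29.999719262123108
tin_tray tcp [378.5 259.1 141. ] yaw 95.46 t 33.2
  outline 0.84 c=(375.9,280.0) size 91.2 x 90.5 long -64.1 box [223.0, 116.0, 344.0, 222.0]
  pin 0.87 [376.1 280.4   0. ]
tin tcp [378.5 259.3 141.1] yaw 95.48 t 33.35
  outline 0.84 c=(376.7,263.7) size 62.7 x 54.5 long -84.5 box [231.0, 210.0, 334.0, 318.0]
  pin 0.62 [382.8 199.8   0. ]
[378.38026447 259.66666386 141.2089264 ] (np.float64(95.50174349107783), np.float64(-0.9999999998373643))
```

View pics/w10.png

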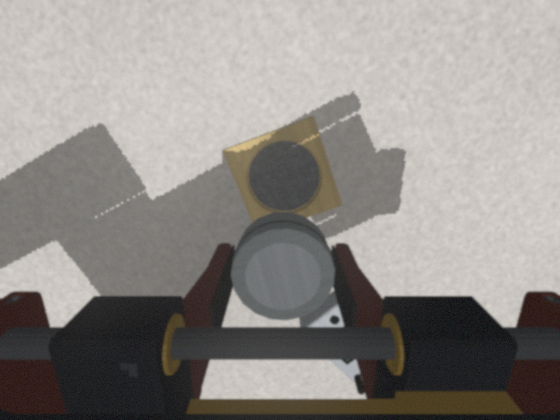

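>>> apply_moves(targets=[{"tx": -0.0025,"ty": 0.02,"tz": 0,"spin": 0},{"tx": -0.0025,"ty": 0.02,"tz": -0.04,"spin": 0},{"tx": -0.0025,"ty": 0.02,"tz": -0.08,"spin": 0},{"tx": -0.0025,"ty": 0.02,"tz": -0.105,"spin": 0},{"tx": -0.0025,"ty": 0.02,"tz": -0.119,"spin": 0},{"tx": -0.0025,"ty": 0.02,"tz": -0.124,"spin": 0},{"tx": -0.0025,"ty": 0.02,"tz": -0.126,"spin": 0},{"tx": -0.0025,"ty": 0.02,"tz": -0.1265,"spin": 0}])

```text
t: 34.3
ee_pos: [376.2, 280.3, 15.1]
orientation: [2.111, 2.326, 0.001]
ft_force: [-0.5, -0.6, -0.9]
width: 55.0
grasp_force: 30.0
```

>>> apply_moves(targets=[{"tx": 0,"ty": 0,"tz": 0,"spin": 0},{"tx": 0,"ty": 0,"tz": 0,"spin": 0},{"tx": 0,"ty": 0,"tz": 0,"spin": 0},{"tx": 0,"ty": 0,"tz": 0,"spin": 0},{"tx": 0,"ty": 0,"tz": 0,"spin": 0},{"tx": 0,"ty": 0,"tz": 0,"spin": 0},{"tx": 0,"ty": 0,"tz": 0,"spin": 0},{"tx": 0,"ty": 0,"tz": 0,"spin": 0}], gripper=-1)

```text
t: 35.1
ee_pos: [375.7, 280.0, 14.7]
orientation: [-2.111, -2.326, 0.0]
ft_force: [-0.8, 0.1, 0.4]
width: 87.5
grasp_force: 0.0
```

>>> apply_moves(targets=[{"tx": 0,"ty": 0,"tz": 0.04,"spin": 0},{"tx": 0,"ty": 0,"tz": 0.08,"spin": 0},{"tx": 0,"ty": 0,"tz": 0.12,"spin": 0},{"tx": 0,"ty": 0,"tz": 0.16,"spin": 0},{"tx": 0,"ty": 0,"tz": 0.18,"spin": 0},{"tx": 0,"ty": 0,"tz": 0.18,"spin": 0},{"tx": 0,"ty": 0,"tz": 0.18,"spin": 0},{"tx": 0,"ty": 0,"tz": 0.18,"spin": 0}])

```text
t: 35.9
ee_pos: [374.9, 279.5, 193.3]
orientation: [-2.111, -2.326, 0.004]
ft_force: [0.1, 0.7, 0.4]
width: 87.4
grasp_force: 0.0
```

Run:
```python
from h import *
look('tin_tray',11); look('tin',31,'w11.png'); look('receiver',28); print(ctrl.get_obs()['ee_pos'],yaw())
```

```text
tin_tray tcp [374.9 279.5 193.3] yaw 95.55 t 35.9
  outline 0.86 c=(375.6,280.5) size 91.1 x 89.9 long -64.8 box [236.0, 132.0, 336.0, 233.0]
tin tcp [375.1 279.6 193.4] yaw 95.55 t 36.05
  outline 0.55 c=(374.1,282.8) size 57.5 x 53.0 long -84.4 box [259.0, 157.0, 307.0, 215.0]
  pin 0.97 [373.5 281.7   0. ]
receiver tcp [375.5 279.9 194. ] yaw 95.55 t 36.2
  outline 0.71 c=(449.5,121.7) size 86.0 x 61.8 long -42.7 box [297.0, 284.0, 373.0, 367.0]
  pin 0.60 [463.2 107.9   0. ]
[375.67546232 280.0121944  194.4367052 ] (np.float64(95.5468595416373), np.float64(-0.9999998895993203))
```

>>> apply_moves(targets=[{"tx": 0.084,"ty": -0.176,"tz": -0.05,"spin": 42.5},{"tx": 0.084,"ty": -0.176,"tz": -0.05,"spin": 42.5},{"tx": 0.084,"ty": -0.176,"tz": -0.05,"spin": 42.5},{"tx": 0.084,"ty": -0.176,"tz": -0.05,"spin": 42.5},{"tx": 0.084,"ty": -0.176,"tz": -0.05,"spin": 42.5},{"tx": 0.084,"ty": -0.176,"tz": -0.05,"spin": 42.5},{"tx": 0.084,"ty": -0.176,"tz": -0.05,"spin": 42.5},{"tx": 0.084,"ty": -0.176,"tz": -0.05,"spin": 42.5}])

```text
t: 37.15
ee_pos: [459.8, 104.2, 144.7]
orientation: [1.128, 2.932, 0.0]
ft_force: [-0.9, 0.1, 0.6]
width: 87.8
grasp_force: 0.0
```

Run:
```python
from h import *
look('receiver',28,'w12.png'); print(ctrl.get_obs()['ee_pos'],yaw())
```

```text
receiver tcp [459.8 104.2 144.7] yaw 137.97 t 37.15
  outline 0.63 c=(462.1,105.1) size 104.1 x 54.5 long -42.1 box [254.0, 148.0, 319.0, 256.0]
  pin 0.77 [464.4 105.9   0. ]
[459.65491145 104.61974892 144.86400609] (np.float64(138.03777301873973), np.float64(-0.9999999287166488))
```

View pics/w12.png

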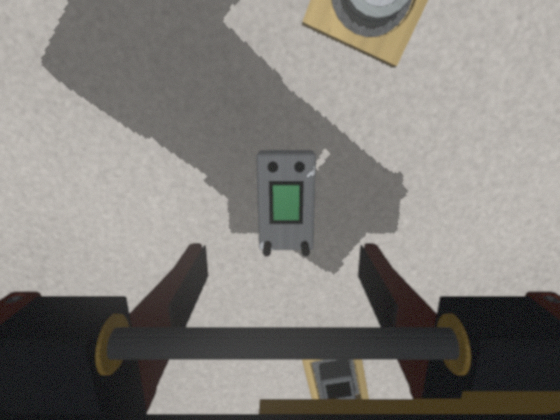

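>>> apply_moves(targets=[{"tx": 0.001,"ty": 0.001,"tz": -0.045,"spin": 0},{"tx": 0.001,"ty": 0.001,"tz": -0.085,"spin": 0},{"tx": 0.001,"ty": 0.001,"tz": -0.115,"spin": 0},{"tx": 0.001,"ty": 0.001,"tz": -0.129,"spin": 0},{"tx": 0.001,"ty": 0.001,"tz": -0.1335,"spin": 0},{"tx": 0.001,"ty": 0.001,"tz": -0.1335,"spin": 0},{"tx": 0.001,"ty": 0.001,"tz": -0.1335,"spin": 0},{"tx": 0.001,"ty": 0.001,"tz": -0.1335,"spin": 0}])

```text
t: 38.1
ee_pos: [461.5, 105.3, 12.2]
orientation: [1.124, 2.932, 0.002]
ft_force: [-0.3, 0.1, -0.4]
width: 88.0
grasp_force: 0.0
```

>>> apply_moves(targets=[{"tx": 0,"ty": 0,"tz": 0,"spin": 0},{"tx": 0,"ty": 0,"tz": 0,"spin": 0},{"tx": 0,"ty": 0,"tz": 0,"spin": 0},{"tx": 0,"ty": 0,"tz": 0,"spin": 0},{"tx": 0,"ty": 0,"tz": 0,"spin": 0},{"tx": 0,"ty": 0,"tz": 0,"spin": 0},{"tx": 0,"ty": 0,"tz": 0,"spin": 0},{"tx": 0,"ty": 0,"tz": 0,"spin": 0}], gripper=1)

```text
t: 38.9
ee_pos: [461.0, 105.1, 11.3]
orientation: [1.125, 2.933, 0.0]
ft_force: [0.8, 0.8, 2.6]
width: 54.0
grasp_force: 30.0
```

>>> apply_moves(targets=[{"tx": 0,"ty": 0,"tz": 0.03,"spin": 0},{"tx": 0,"ty": 0,"tz": 0.07,"spin": 0},{"tx": 0,"ty": -0.03,"tz": 0.1,"spin": 1},{"tx": -0.005,"ty": -0.07,"tz": 0.12,"spin": 2},{"tx": -0.015,"ty": -0.11,"tz": 0.13,"spin": 3},{"tx": -0.025,"ty": -0.15,"tz": 0.13,"spin": 4},{"tx": -0.035,"ty": -0.19,"tz": 0.13,"spin": 5},{"tx": -0.04,"ty": -0.23,"tz": 0.13,"spin": 5}])

```text
t: 39.7
ee_pos: [418.8, -126.1, 140.8]
orientation: [-0.994, -2.978, 0.0]
ft_force: [0.5, 0.9, -3.9]
width: 53.7
grasp_force: 30.0
```

>>> apply_moves(targets=[{"tx": -0.01,"ty": -0.04,"tz": 0,"spin": 0},{"tx": -0.02,"ty": -0.08,"tz": 0,"spin": 0},{"tx": -0.03,"ty": -0.11,"tz": 0,"spin": 0},{"tx": -0.037,"ty": -0.135,"tz": 0,"spin": 0},{"tx": -0.037,"ty": -0.147,"tz": 0,"spin": 0},{"tx": -0.037,"ty": -0.147,"tz": 0,"spin": 0},{"tx": -0.037,"ty": -0.147,"tz": 0,"spin": 0},{"tx": -0.037,"ty": -0.147,"tz": 0,"spin": 0}])

```text
t: 40.5
ee_pos: [383.7, -270.7, 141.0]
orientation: [-0.994, -2.979, -0.001]
ft_force: [0.4, 0.2, -2.5]
width: 53.9
grasp_force: 30.0
```

Run:
```python
from h import *
o=ctrl.get_obs(); print(o['width'],o['grasp_force'])
im,C=look('receiver_tray',11,'w13.png'); look('receiver',28+o['ee_pos'][2]-11); print(ctrl.get_obs()['ee_pos'],yaw())
```

```text
53.89688248436616 29.999630749225616
receiver_tray tcp [ 383.7 -270.7  141. ] yaw 143.12 t 40.5
  outline 0.62 c=(349.1,-243.8) size 88.1 x 45.8 long 53.1 box [236.0, 131.0, 332.0, 178.0]
receiver tcp [ 383.9 -271.   141.1] yaw 143.12 t 40.65
  outline 0.86 c=(375.2,-265.0) size 84.3 x 53.8 long -36.7 box [226.0, 180.0, 342.0, 375.0]
  pin 0.77 [ 437.5 -307.3    0. ]
[ 383.93150518 -271.50143817  141.24182375] (np.float64(143.0957110273043), np.float64(-0.9999999984514855))
```

View pics/w13.png

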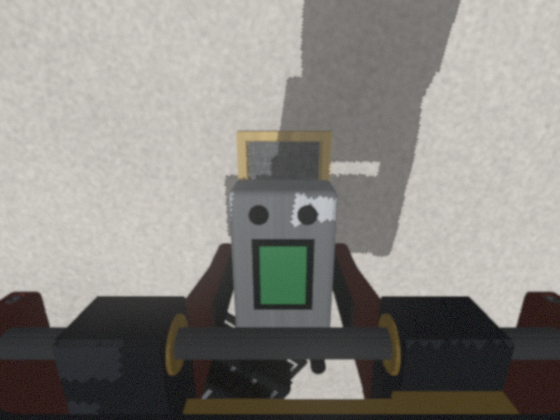

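>>> apply_moves(targets=[{"tx": 0,"ty": 0.0015,"tz": -0.04,"spin": 0},{"tx": 0,"ty": 0.0015,"tz": -0.08,"spin": 0},{"tx": 0,"ty": 0.0015,"tz": -0.1,"spin": 0},{"tx": 0,"ty": 0.0015,"tz": -0.113,"spin": 0},{"tx": 0,"ty": 0.0015,"tz": -0.121,"spin": 0},{"tx": 0,"ty": 0.0015,"tz": -0.124,"spin": 0},{"tx": 0,"ty": 0.0015,"tz": -0.126,"spin": 0},{"tx": 0,"ty": 0.0015,"tz": -0.1265,"spin": 0}])

```text
t: 41.6
ee_pos: [384.2, -270.8, 15.3]
orientation: [0.995, 2.978, -0.001]
ft_force: [-0.8, -0.6, -2.8]
width: 53.6
grasp_force: 30.0
```

>>> apply_moves(targets=[{"tx": 0,"ty": 0,"tz": 0,"spin": 0},{"tx": 0,"ty": 0,"tz": 0,"spin": 0},{"tx": 0,"ty": 0,"tz": 0,"spin": 0},{"tx": 0,"ty": 0,"tz": 0,"spin": 0},{"tx": 0,"ty": 0,"tz": 0,"spin": 0},{"tx": 0,"ty": 0,"tz": 0,"spin": 0},{"tx": 0,"ty": 0,"tz": 0,"spin": 0},{"tx": 0,"ty": 0,"tz": 0,"spin": 0}], gripper=-1)

```text
t: 42.4
ee_pos: [383.7, -270.4, 14.6]
orientation: [-0.996, -2.98, -0.0]
ft_force: [-0.7, -0.3, -0.7]
width: 87.7
grasp_force: 0.0
```

>>> apply_moves(targets=[{"tx": 0,"ty": 0,"tz": 0.04,"spin": 0},{"tx": 0,"ty": 0,"tz": 0.08,"spin": 0},{"tx": 0,"ty": 0,"tz": 0.12,"spin": 0},{"tx": 0,"ty": 0,"tz": 0.16,"spin": 0},{"tx": 0,"ty": 0,"tz": 0.2,"spin": 0},{"tx": 0,"ty": 0,"tz": 0.2,"spin": 0},{"tx": 0,"ty": 0,"tz": 0.2,"spin": 0},{"tx": 0,"ty": 0,"tz": 0.2,"spin": 0}])

```text
t: 43.2
ee_pos: [382.9, -269.8, 213.4]
orientation: [-0.995, -2.978, -0.001]
ft_force: [0.5, -0.6, -1.0]
width: 88.1
grasp_force: 0.0
```

Run:
```python
from h import *
look('receiver_tray',11); im,C=look('receiver',31); print(ctrl.get_obs()['ee_pos'],yaw())
t=ctrl.get_image('top'); a=cv2.resize(t[160:310,140:460],(800,375),interpolation=cv2.INTER_CUBIC); b=cv2.resize(im[100:260,200:400],(275,220))
c=np.zeros((595,800,3),np.uint8); c[:375]=a; c[375:,:275]=b; cv2.imwrite('pics/f.png',c[:,:,::-1])
```

```text
receiver_tray tcp [ 382.9 -269.8  213.4] yaw 143.05 t 43.2
  outline 0.67 c=(383.2,-269.4) size 129.0 x 88.2 long -37.0 box [246.0, 128.0, 322.0, 234.0]
receiver tcp [ 383.  -269.9  213.2] yaw 143.04 t 43.35
  outline 0.66 c=(385.1,-271.8) size 101.2 x 53.6 long -37.0 box [258.0, 146.0, 308.0, 232.0]
  pin 0.98 [ 384.1 -271.     0. ]
[ 383.42649983 -270.19391878  213.8103782 ] (np.float64(143.0473922497116), np.float64(-0.9999984690112242))
```

View pics/f.png

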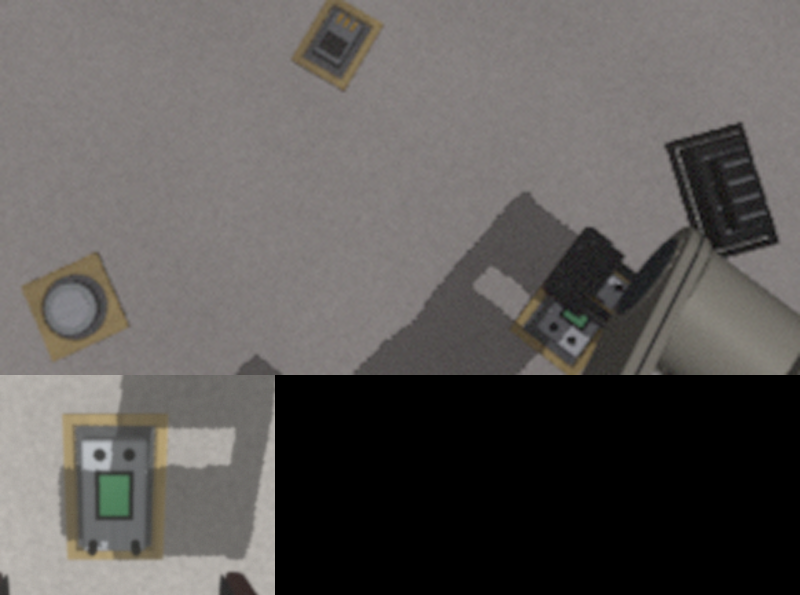

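```bash
python3 -c "
from workcell import ctrl
print(ctrl.close_job())"
```

```text
the job is handed in; nothing more can be done
None
```

The job is handed in, though the hand-in returned no verdict: by my camera checks the receiver, battery and tin each lie in their own tray pocket within about 4 mm of centre, the large case sits within about 3 mm of the outline's centre on the mat with the small case centred on it, and the arm went nowhere near the mug (about 43 of the 144 s used).

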